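Hang the bit tray on the slotted upright

ROBOT

A 6-joint arm with a two-finger parallel gripper is mounted at the origin on the work surface. World frame = base frame: x ahead of the robot, y to its left, z up, the work surface at z = 0. Lengths are in m, angles in degrees, forces in N, time in s.
With the tool pointing down it reaches from about 0.25 to 0.725 m from the base axis. Payload 9.7 kg.
Tool frame: the origin (TCP) lies on the centre line of the jaws, within the pads' length; the fingertips stand 17 mm ahead of it and the grasp point (between the pads) lies 2 mm behind it (bot.tip_extent is the distance from the TCP to the fingertips, in m); z points along the fingers, y is the line along which they close (so a half turn about z gives the same grasp; the last joint's range is limited). The gripper opens to 85 mm and grips with 20 to 120 N. Pads are 22 mm wide; open, the fingers measure 114 mm over their backs; the gripper's body (76 mm by 85 mm) begins 54 mm behind the grasp point. The pads swing forward as they close: fully open they stand 13 mm farther back than shut.
Start: joints at [69.442, 4.979, 10.078, 95.1, 0, 90], TCP at [0.193, 0.515, 0.248] pointing down, gripper open.
Joint ranges: [-179.16, 179.16], [-48.56, 103.87], [-65.8, 70.77], [-126.05, 130.52], [-82.76, 87.17], [-180, 180]. Speed limits (degrees/s): [127.2, 127.2, 147.25, 180, 180, 180].

INTERFACE

Orientations are given as [roll, pitch, yaw] about the fixed x, y, z axes, in that order (R = Rz(yaw) Ry(pitch) Rx(roll)).
In Python, from workcell import bot gives the robot as it stands.
- The arm moves only by the tool carry_out, never from a script. Its argument "moves" is text: rows parted by semicolons, each of 7 numbers parted by spaces: the shift along the tool's x, y, z in mm, then the turn, a rotation vector about the tool's x, y, z in degrees, then the finger opening in mm, from 0 to 85.4. A call has 1 to 20 rows; each row is the pose to reach, as a shift and turn from the pose commanded when the call began, along the tool's axes at that moment; what a row does not reach only later rows make up. A row lasts 1/10 s, in which the tool goes at most 50 mm and 8.59 degrees, less where a joint would pass 70% of its speed; a pose out of reach is approached as far as the arm can. A call with a gripper value outside its range is refused whole. The fingers move at their own pace and stop on an object; "force" is the grip in N (left out, the last holds). Time passes only in rows, so rows that repeat a pose let the fingers close. It gives the time, the measured TCP pose, the force, the opening and the grip force at its end, in the units of the state.
- bot.get_obs(): the state, without advancing time (a new reading comes with each control period).
- bot.camera(name): name is "side" or "top"; returns a dict with "img" (384x512x3 uint8, red, green, blue), "mtx" (3x3 intrinsics, pixels), "position" and "orientation" of the camera in the world. Camera axes: x right, y up, looking along -z (the intrinsics and any distortion apply to the point x, -y, -z); pixel columns grow to the right and rows downward; lengths in m; the calibration is good to about 2 mm. A picture is of the moment at which its call begins. There is no depth.
- bot.job_done(): hands the job in; it is judged then, once.
The state is a dict: "time": time; "q": joint angles; "qd": joint speeds; "joint_efforts": joint torques, N m; "ee_pos": TCP position; "tcp_rot": TCP orientation; "wrist_force": force on the tool from outside, world axes, zero at the start; "torque": the same for the moment, N m; "opening": finger opening in m; "grasp_force": force on a finger pad.
Only numpy, scipy, OpenCV 4.12 (cv2) and the standard library are available. Lean on these libraries where they do the work, as an engineer would, in place of code of your own. Each camera call takes 0.05 s, during which the arm holds its last target. There are 200 camera calls.

TASK

Hang the orange bit tray on the upright with the yellow cap: press its two hook tabs through the two slots, then lower it until the hooks sit fully down over the slots' lower edges, and let go. Leave the grey tray where it is.

Things in the scene. Friction and masses are not known exactly. Their poses are not given: they have to be found in the camera images.
- orange_tray_grip (a point): ORANGE tray (mm): 110 wide, 100 deep, 0.35 kg. Point: on its upright grip web, 14 thick in y, x -30..+42 from it, 80 over the tray's underside, 15 under the web's top; bits reach only 44 up. Axes: x out of the tray's back, z up. Back plate, 85 high: rear face at x +50. There two hook tabs at y -27, +27, 16 wide, 27 long; neck 12 high, its underside 18 under the point, lip 15 further down.
- yellow_upright_seat (a point): Fixed YELLOW-capped plywood panel (mm): 130 wide, 12 thick, 186 high. Slots at y -27, +27 are 36 wide, 48 high. Point: front face, midway, at the slots' lower edge, 110 over the bench. Axes: x into the panel, away from the robot, z up. Tray going in: its point about 42 over this one, axes parallel; 24 lower it is home, at about (-50, 0, +18), leaning up to 4 degrees.
- grey_tray_grip (a point): The grip of the GREY tray, same shape and size as the orange one; a bystander on the bench, not to be disturbed.
- white_upright_seat (a point): The same kind of upright with a WHITE cap, a bystander; the point and axes as on the yellow one. A loose wrench (160 long, 10 thick) lies nearer the robot.
There are look-alikes about, which are no part of the job. Of the things that look like the part that bears orange_tray_grip, take the one that is farthest to the robot's left at the start. Leave any turquoise look-alike of the part that bears yellow_upright_seat alone.

How it is judged:
By the outcome, as a careful person would: the job done as asked, in the order asked, and still so for the second after the job is handed in, with the robot touching nothing.
It also fails if it takes over 45 s, if anything falls off the work surface, if the arm or the gripper's body presses on something with over 40 N, if the wrist force passes 120 N, or if a joint passes its speed limit or range.

## Working session

There is one attempt and no reset: what is moved stays moved. The work goes in short steps, Python scripts to look and compute and a tool call to move; the robot and the scene stay as the last step left them, time stands still between calls to the robot, and variables do not carry over. Pictures are saved under pics/ and viewed, at most 10 in all, crops included, and the job is handed in when it is done.

Besides the shell and the picture viewer there is one more tool, called after "Call:" as name(argument=value, ...) on one line, values as JSON. carry_out: Moves the arm, as the interface text tells. Its arguments: {"type":"object","properties":{"moves":{"type":"string"},"force":{"type":"number"}},"required":["moves"]}

```bash
mkdir -p pics; cat > h.py <<'E'
import numpy as np, cv2, json
from workcell import bot
from scipy.spatial.transform import Rotation as R
def snap(n,f):
    c=bot.camera(n); cv2.imwrite(f'pics/{f}.png',c['img'][:,:,::-1]); np.save(f'pics/{f}.npy',c,allow_pickle=True); return c
def load(f): return np.load(f'pics/{f}.npy',allow_pickle=True).item()
E
python3 - <<'E'
from h import *
a=snap('top','t0');b=snap('side','s0')
for c in (a,b): print({k:v for k,v in c.items() if k!='img'})
im=np.vstack([a['img'],b['img']])[:,:,::-1]
cv2.imwrite('pics/both.png',np.hstack([a['img'],b['img']])[:,:,::-1][:, :, :])
print(bot.get_obs())
E
```

```text
{'mtx': array([[405.8216272 ,   0.        , 256.55864544],
       [  0.        , 405.8216272 , 192.59737362],
       [  0.        ,   0.        ,   1.        ]]), 'position': array([ 0.35926028, -0.00510209,  1.02072927]), 'orientation': array([  8.70918457,   0.30342395, -89.71635207])}
{'mtx': array([[362.36164157,   0.        , 263.08660991],
       [  0.        , 362.36164157, 188.5987489 ],
       [  0.        ,   0.        ,   1.        ]]), 'position': array([ 0.16667077, -0.70306888,  0.69051264]), 'orientation': array([ 53.11377217,   0.16510351, -25.79138445])}
{'time': 0.1, 'q': array([ 6.94429503e+01,  5.00718372e+00,  1.00390081e+01,  9.50998106e+01,
       -5.08718854e-04,  8.99998723e+01]), 'qd': array([ 0.04297613, -0.02191608,  0.10669255, -0.04348756,  0.01006179,
        0.08981776]), 'joint_efforts': array([ 1.45669062e-03, -5.21563768e+01,  4.65651619e+01,  1.60707260e-02,
        6.93191637e-07, -2.94050245e-06]), 'ee_pos': array([0.19306303, 0.51480051, 0.24766142]), 'tcp_rot': array([-1.79932014e+02,  5.08566979e-04,  1.59443079e+02]), 'wrist_force': array([ 0.8063402 , -0.23870527, -1.00272693]), 'torque': array([-0.0193221 ,  0.04635609, -0.03312059]), 'grasp_force': 0.0, 'opening': 0.08593576323335275}
```

View pics/t0.png

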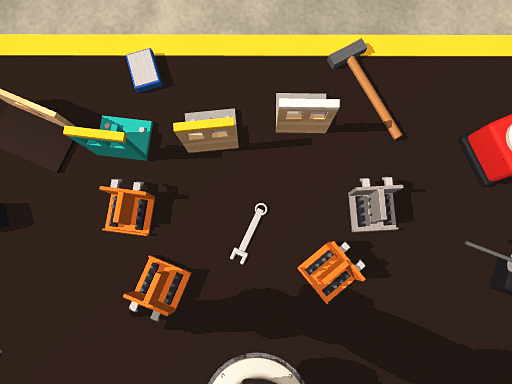

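View pics/s0.png

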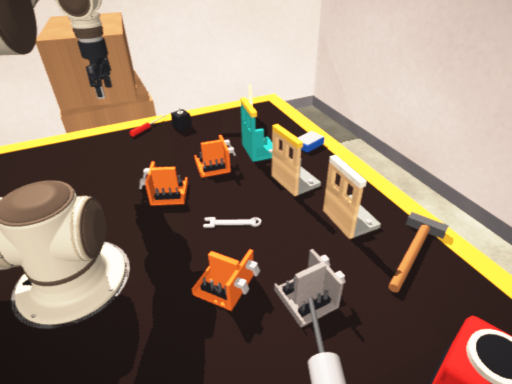

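Orange trays (top view): A (128,208), B (158,287), C (332,271). A is the farthest left (largest y), so A is the one meant. Yellow-capped plywood upright: (208,132); the yellow-capped one at (110,140) is the turquoise look-alike. I'll confirm in a crop.

```bash
python3 - <<'E'
from h import *
a=load('t0')['img'];b=load('s0')['img']
A=cv2.resize(a[98:248,80:260],None,fx=4,fy=4,interpolation=cv2.INTER_CUBIC)
B=cv2.resize(b[115:215,185:325],None,fx=5.5,fy=5.5,interpolation=cv2.INTER_CUBIC)
cv2.imwrite('pics/cA.png',A[:,:,::-1]);cv2.imwrite('pics/cB.png',B[:,:,::-1])
E
```

```text
(no output)
```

View pics/cA.png

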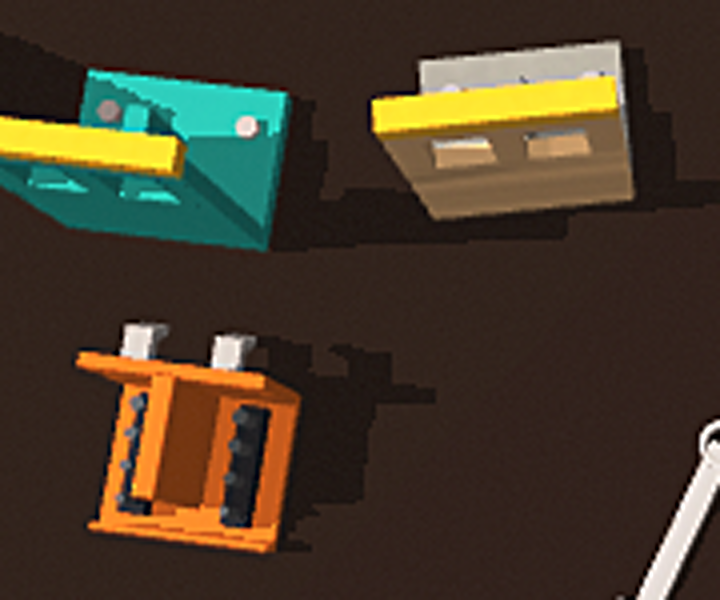

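View pics/cB.png

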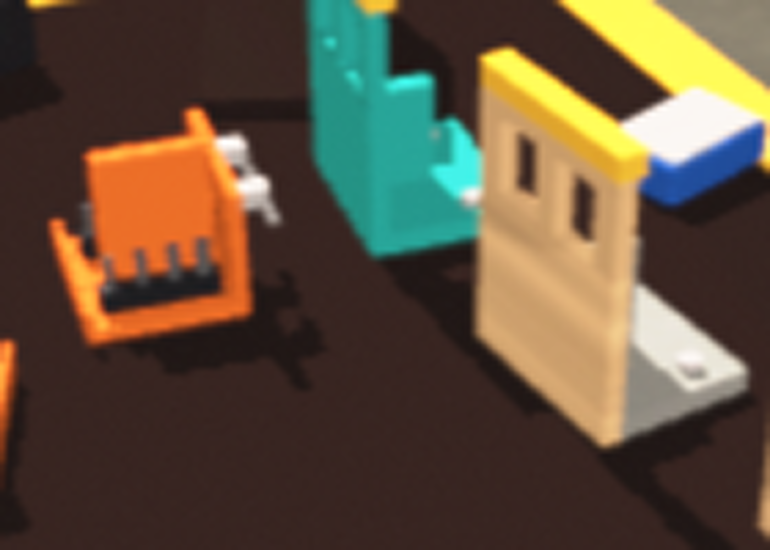

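Crop A confirms that tray A is the leftmost and its hooks face the uprights. Its web top is at about crop (152–178,376) to (133–155,500). The yellow-capped plywood panel's base edge runs (437,219)–(633,200). The turquoise one is to its left.

```bash
cat >> h.py <<'E'
def ray(c,p):
    K=c['mtx'];d=np.array([(p[0]-K[0,2])/K[0,0],-(p[1]-K[1,2])/K[1,1],-1.])
    return c['position'],R.from_euler('xyz',c['orientation'],degrees=True).apply(d)
def plane(c,p,z):
    o,d=ray(c,p); return o+d*(z-o[2])/d[2]
def proj(c,X):
    v=R.from_euler('xyz',c['orientation'],degrees=True).inv().apply(np.array(X)-c['position'])
    return c['mtx'][0,0]*v[...,0]/-v[...,2]+c['mtx'][0,2], c['mtx'][1,2]-c['mtx'][1,1]*v[...,1]/-v[...,2]
E
python3 - <<'E'
from h import *
np.set_printoptions(precision=4,suppress=True)
t=load('t0');s=load('s0')
A=lambda u,v:((u+.5)/4-.5+80,(v+.5)/4-.5+98)
B=lambda u,v:((u+.5)/5.5-.5+185,(v+.5)/5.5-.5+115)
def seg(n,c,F,p,q,z):
    P=plane(c,F(*p),z);Q=plane(c,F(*q),z);d=Q-P
    print(n,P,Q,'mid',(P+Q)/2,'len %.4f ang %.2f'%(np.linalg.norm(d),np.degrees(np.arctan2(d[1],d[0]))))
seg('panel base T',t,A,(437,219),(633,200),0)
seg('panel base S',s,B,(475,335),(607,446),0)
seg('cap back T',t,A,(372,100),(615,76),.186)
seg('cap front bottom T',t,A,(378,132),(617,108),.176)
seg('slot low T',t,A,(441,167),(590,158),.110)
seg('slot lowS',s,B,(517,186),(592,240),.110)
seg('web L T',t,A,(133,497),(152,376),.095)
seg('web R T',t,A,(155,500),(178,376),.095)
seg('web S',s,B,(88,152),(202,134),.095)
seg('back top T',t,A,(78,352),(265,374),.085)
seg('front base T',t,A,(90,530),(273,552),0.0)
seg('tray base S',s,B,(92,345),(250,313),0)
# HSV fits: orange top bright of web
E
```

```text
panel base T [0.6201 0.1766 0.    ] [0.6332 0.05   0.    ] mid [0.6266 0.1133 0.    ] len 0.1273 ang -84.10
panel base S [0.6205 0.1803 0.    ] [0.6379 0.0502 0.    ] mid [0.6292 0.1152 0.    ] len 0.1313 ang -82.36
cap back T [0.6378 0.1803 0.186 ] [0.6516 0.0505 0.186 ] mid [0.6447 0.1154 0.186 ] len 0.1306 ang -83.95
cap front bottom T [0.6232 0.1786 0.176 ] [0.6371 0.0498 0.176 ] mid [0.6302 0.1142 0.176 ] len 0.1296 ang -83.86
slot low T [0.623  0.1557 0.11  ] [0.6287 0.0693 0.11  ] mid [0.6258 0.1125 0.11  ] len 0.0865 ang -86.23
slot lowS [0.6366 0.1616 0.11  ] [0.6465 0.0926 0.11  ] mid [0.6415 0.1271 0.11  ] len 0.0697 ang -81.82
web L T [0.432  0.3287 0.095 ] [0.502  0.3218 0.095 ] mid [0.467  0.3253 0.095 ] len 0.0704 ang -5.63
web R T [0.4303 0.3161 0.095 ] [0.5021 0.3068 0.095 ] mid [0.4662 0.3114 0.095 ] len 0.0724 ang -7.36
web S [0.4359 0.3326 0.095 ] [0.5052 0.3232 0.095 ] mid [0.4705 0.3279 0.095 ] len 0.0699 ang -7.72
back top T [0.5176 0.3696 0.085 ] [0.505  0.2593 0.085 ] mid [0.5113 0.3145 0.085 ] len 0.1111 ang -96.51
front base T [0.4185 0.3889 0.    ] [0.4053 0.2731 0.    ] mid [0.4119 0.331  0.    ] len 0.1166 ang -96.51
tray base S [0.4083 0.2722 0.    ] [0.5066 0.2623 0.    ] mid [0.4575 0.2672 0.    ] len 0.0988 ang -5.72
```

Call:
carry_out(moves="-316 -89 0 0 0 8 50; -316 -89 0 0 0 16 50; -316 -89 0 0 0 25 50; -316 -89 0 0 0 33 50; -316 -89 0 0 0 42 50; -316 -89 0 0 0 50 50; -316 -89 0 0 0 58 50; -316 -89 0 0 0 67 50; -316 -89 0 0 0 75 50; -316 -89 0 0 0 83 50; -316 -89 0 0 0 92 50; -316 -89 0 0 0 100 50; -316 -89 0 0 0 108 50; -316 -89 0 0 0 117 50; -316 -89 0 0 0 125 50; -316 -89 0 0 0 133 50; -316 -89 0 0 0 142 50; -316 -89 0 0 0 150 50; -316 -89 0 0 0 158 50; -316 -89 0 0 0 166 50")

```text
time: 2.1
ee_pos: [0.4995, 0.211, 0.2478]
tcp_rot: [-172.9, 0.9, 19.5]
wrist_force: [0.4, 0.8, 0.2]
opening: 0.0498
grasp_force: 0.0
```

Call:
carry_out(moves="0 0 30 0 0 0 50; 0 0 60 0 0 0 50; 0 0 98 0 0 0 50; 0 0 98 0 0 0 50; 0 0 98 0 0 0 50", force=60)

```text
time: 2.6
ee_pos: [0.4956, 0.217, 0.1515]
tcp_rot: [-172.7, 0.9, 20.1]
wrist_force: [0.6, 0.7, 0.9]
opening: 0.0501
grasp_force: 0.0
```

```bash
python3 - <<'E'
from h import *
o=bot.get_obs();print(o['ee_pos'],o['tcp_rot'],o['opening'],o['q'])
a=snap('top','t1')['img'];b=snap('side','s1')['img']
A=cv2.resize(a[150:270,70:200],None,fx=3,fy=3);B=cv2.resize(b[90:210,165:295],None,fx=3,fy=3)
cv2.imwrite('pics/c1.png',np.hstack([A,B])[:,:,::-1])
E
```

```text
[0.49564413 0.21695677 0.15145563] [-172.69636173    0.94371135   20.08472418] 0.05006494699171972 [ 20.03038682   3.68858526  -2.24277571  85.01931328   7.30274003
 179.94522569]
```

View pics/c1.png

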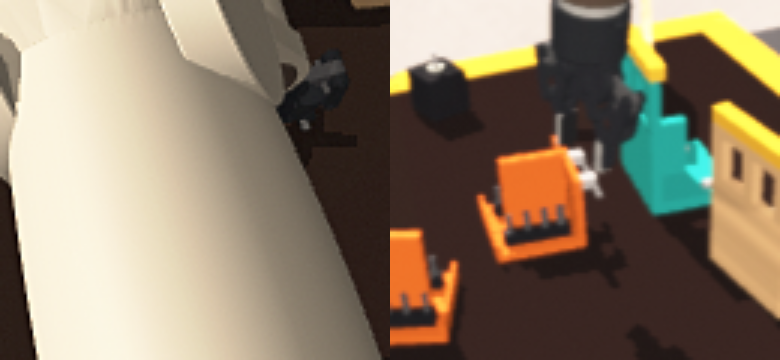

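The turn ran joint 6 to its stop, because q6 = q1+180−yaw. Nothing was touched. I'll go back to yaw 173.5 instead, raising the arm first.

```bash
cat >> h.py <<'E'
def rel(pos,rpy):
    o=bot.get_obs();r=R.from_euler('xyz',o['tcp_rot'],degrees=True)
    print('shift',np.round(r.inv().apply(np.array(pos)-o['ee_pos'])*1000,1),'rot',np.round((r.inv()*R.from_euler('xyz',rpy,degrees=True)).as_rotvec(degrees=True),1))
E
python3 - <<'E'
from h import *
rel([.4956,.217,.25],[180,0,20])
rel([.458,.3205,.25],[180,0,100]);rel([.458,.3205,.25],[180,0,173.5])
E
```

```text
shift [ -2.4 -12.3 -95.9] rot [-7.3  0.7  0. ]
shift [  -2.2 -121.6  -81.9] rot [ -6.6  -4.5 -79.8]
shift [  -2.2 -121.6  -81.9] rot [  -3.3   -9.5 -153.2]
```

Call:
carry_out(moves="-2 -12 -96 -7 1 0 50; -2 -12 -96 -7 1 0 50; -2 -122 -82 -7 -4 -80 50; -2 -122 -82 -7 -4 -80 50; -2 -122 -82 -7 -4 -80 50; -2 -122 -82 -7 -4 -80 50; -2 -122 -82 -7 -4 -80 50; -2 -122 -82 -7 -4 -80 50; -2 -122 -82 -7 -4 -80 50; -2 -122 -82 -7 -4 -80 50; -2 -122 -82 -7 -4 -80 50; -2 -122 -82 -3 -9 -153 50; -2 -122 -82 -3 -9 -153 50; -2 -122 -82 -3 -9 -153 50; -2 -122 -82 -3 -9 -153 50; -2 -122 -82 -3 -9 -153 50; -2 -122 -82 -3 -9 -153 50; -2 -122 -82 -3 -9 -153 50; -2 -122 -82 -3 -9 -153 50; -2 -122 -82 -3 -9 -153 50", force=60)

```text
time: 4.7
ee_pos: [0.458, 0.3211, 0.2503]
tcp_rot: [179.6, -0.3, 173.6]
wrist_force: [-0.3, -0.3, -0.6]
opening: 0.0502
grasp_force: 0.0
```

```bash
python3 - <<'E'
from h import *
print(bot.get_obs()['q'])
rel([.458,.3205,.14],[180,0,173.5]);rel([.458,.3205,.081],[180,0,173.5])
E
```

```text
[34.80142278  6.29634921 11.72352746 95.40069727  0.48110426 41.17956131]
shift [ -0.6  -1.3 110.3] rot [ 0.4 -0.3  0.1]
shift [ -0.9  -1.7 169.3] rot [ 0.4 -0.3  0.1]
```

Call:
carry_out(moves="-1 -1 40 0.4 -0.3 0 50; -1 -1 80 0.4 -0.3 0 50; -1 -1 110 0.4 -0.3 0 50; -1 -2 130 0.4 -0.3 0 50; -1 -2 150 0.4 -0.3 0 50; -1 -2 162 0.4 -0.3 0 50; -1 -2 169 0.4 -0.3 0 50; -1 -2 169 0.4 -0.3 0 50; -1 -2 169 0.4 -0.3 0 30; -1 -2 169 0.4 -0.3 0 20; -1 -2 169 0.4 -0.3 0 5; -1 -2 169 0.4 -0.3 0 5; -1 -2 169 0.4 -0.3 0 5; -1 -2 169 0.4 -0.3 0 5; -1 -2 169 0.4 -0.3 0 5", force=80)

```text
time: 6.2
ee_pos: [0.4575, 0.3199, 0.0801]
tcp_rot: [-179.9, -0.1, 173.3]
wrist_force: [-0.5, -0.3, 6.8]
opening: 0.013
grasp_force: 79.2
```

Call:
carry_out(moves="0 0 -10 0 0 0 5; 0 0 -25 0 0 0 5; 0 0 -45 0 0 0 5; 0 0 -65 0 0 0 5; 0 0 -85 0 0 0 5; 0 0 -100 0 0 0 5; 0 0 -110 0 0 0 5; 0 0 -110 0 0 0 5")

```text
time: 7.0
ee_pos: [0.4578, 0.3201, 0.1905]
tcp_rot: [-179.9, -0.0, 173.3]
wrist_force: [0.4, -1.0, -3.6]
opening: 0.0127
grasp_force: 78.2
```

```bash
python3 - <<'E'
from h import *
rel([.46,.16,.19],[180,0,180]);rel([.49,.0997,.19],[180,0,186])
E
```

```text
shift [ -20.9 -158.7    0.6] rot [-0.1 -0.  -6.7]
shift [ -57.7 -215.1    0.7] rot [ -0.1  -0.1 -12.7]
```

Call:
carry_out(moves="-2 -15 0 0 0 -1 5; -5 -40 0 0 0 -2 5; -9 -70 0 0 0 -3 5; -13 -100 0 0 0 -4 5; -17 -130 0 0 0 -6 5; -21 -158 0 0 0 -7 5; -33 -178 0 0 0 -9 5; -46 -198 0 0 0 -11 5; -53 -208 0 0 0 -12.7 5; -58 -215 0 0 0 -12.7 5; -58 -215 0 0 0 -12.7 5; -58 -215 0 0 0 -12.7 5")

```text
time: 8.2
ee_pos: [0.4896, 0.0998, 0.1889]
tcp_rot: [-179.9, -0.2, -174.1]
wrist_force: [-0.0, -0.7, -2.5]
opening: 0.013
grasp_force: 78.4
```

```bash
python3 - <<'E'
from h import *
a=snap('top','t2')['img'];b=snap('side','s2')['img']
A=cv2.resize(a[90:250,140:280],None,fx=2.5,fy=2.5);B=cv2.resize(b[100:260,190:340],None,fx=2.5,fy=2.5)
B=cv2.resize(b[110:240,200:350],None,fx=5,fy=4.6,interpolation=cv2.INTER_CUBIC)
cv2.imwrite('pics/c2.png',B[:,:,::-1])
o=bot.get_obs();print(o['ee_pos'],o['tcp_rot'])
E
```

```text
[0.48953863 0.10005498 0.18914817] [-179.89632984   -0.18258438 -173.99140307]
```

View pics/c2.png

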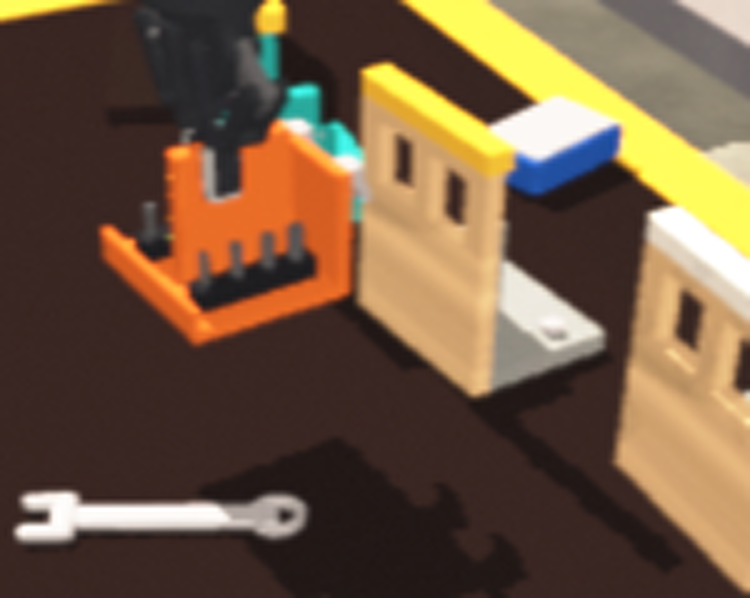

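The tray hangs level in the jaws, with its hooks short of the panel. I'll check its in-hand offset against the predicted corners: near-bottom at (195,343), rear-bottom at (348,295), front-left at (103,228).

```bash
python3 - <<'E'
from h import *
s=load('s2');o=bot.get_obs()
r=R.from_euler('z',6,degrees=True)
P0=o['ee_pos']+r.apply([.004,0,0])
for n,l in dict(near=(-50,-55,-80),rear=(50,-55,-80),reartop=(50,-55,5)).items():
    u,v=proj(s,P0+r.apply(np.array(l)/1000)); print(n,((u-200+.5)*5-.5,(v-110+.5)*4.6-.5))
S=np.array([.629,.1143,.110])
for n,l in dict(slotR_lowR=(0,-45,0),slotR_lowL=(0,-9,0),slotR_hiR=(0,-45,48),baseR=(0,-65,-110),baseL=(0,65,-110),topL=(0,65,76),topR=(0,-65,76)).items():
    u,v=proj(s,S+r.apply(np.array(l)/1000)); print(n,((u-200+.5)*5-.5,(v-110+.5)*4.6-.5))
print('gap');rel([.5107,.1019,.152],[180,0,186])
E
```

```text
near (np.float64(193.61727957973824), np.float64(345.3780973905868))
rear (np.float64(348.92898559522604), np.float64(294.3732864307085))
reartop (np.float64(350.1231575721034), np.float64(174.4125896973912))
slotR_lowR (np.float64(463.46785240393), np.float64(245.5840653414616))
slotR_lowL (np.float64(428.71464103437955), np.float64(220.25250983512166))
slotR_hiR (np.float64(467.27826719294296), np.float64(180.69009639377157))
baseR (np.float64(474.1952734826914), np.float64(397.23361350669114))
baseL (np.float64(360.0031187370673), np.float64(303.4634374126655))
topL (np.float64(363.4518755300975), np.float64(71.21125820986671))
topR (np.float64(490.5943857488806), np.float64(154.97652774600184))
gap
shift [-21.4  -0.3  37.1] rot [-0.1 -0.2  0. ]
```

Call:
carry_out(moves="-5 0 10 0 0 0 5; -12 0 22 0 0 0 5; -18 0 32 0 0 0 5; -21 0 37 0 0 0 5; -25 0 37 0 0 0 5; -32 0 37 0 0 0 5; -39 0 37 0 0 0 5; -46 0 37 0 0 0 5; -53 0 37 0 0 0 5; -60 0 37 0 0 0 5; -67 0 37 0 0 0 5; -72 0 37 0 0 0 5; -76 0 37 0 0 0 5; -76 0 37 0 0 0 5")

```text
time: 9.7
ee_pos: [0.5657, 0.1074, 0.1519]
tcp_rot: [-179.9, -0.2, -174.0]
wrist_force: [-0.2, 0.1, -3.1]
opening: 0.0128
grasp_force: 78.4
```

Call:
carry_out(moves="-2 0 0 0 0 0 5; -4 0 0 0 0 0 5; -6 0 0 0 0 0 5; -7 0 0 0 0 0 5; -7 0 0 0 0 0 5")

```text
time: 10.2
ee_pos: [0.5724, 0.1081, 0.1521]
tcp_rot: [-179.9, -0.2, -174.0]
wrist_force: [-0.1, 0.0, -2.9]
opening: 0.0127
grasp_force: 78.4
```

Call:
carry_out(moves="-1 0 0 0 0 0 5; -2 0 0 0 0 0 5; -2 0 0 0 0 0 5")

```text
time: 10.5
ee_pos: [0.5735, 0.1082, 0.152]
tcp_rot: [-179.9, -0.3, -174.0]
wrist_force: [-5.2, 0.5, -1.0]
opening: 0.0126
grasp_force: 78.7
```

Call:
carry_out(moves="-1 0 0 0 0 0 5; -1 0 0 0 0 0 5")

```text
time: 10.7
ee_pos: [0.5735, 0.1082, 0.152]
tcp_rot: [-179.9, -0.4, -174.0]
wrist_force: [-11.6, -1.0, 1.1]
opening: 0.0127
grasp_force: 79.1
```

Call:
carry_out(moves="-1 0 0 0 0 0 5; -1 0 0 0 0 0 5")

```text
time: 10.9
ee_pos: [0.5735, 0.1082, 0.152]
tcp_rot: [-179.9, -0.5, -174.0]
wrist_force: [-16.6, -2.4, 3.7]
opening: 0.0126
grasp_force: 79.5
```

Flush contact about 2 mm from where predicted. I'll ease off the pressing and lower.

Call:
carry_out(moves="3 0 0 0 0 0 5; 3 0 3 0 0 0 5; 3 0 6 0 0 0 5; 3 0 9 0 0 0 5; 3 0 12 0 0 0 5; 3 0 15 0 0 0 5; 3 0 17 0 0 0 5; 3 0 19 0 0 0 5; 3 0 19 0 0 0 5")

```text
time: 11.8
ee_pos: [0.5732, 0.1081, 0.1328]
tcp_rot: [-179.9, -0.2, -174.0]
wrist_force: [0.3, -0.0, -3.3]
opening: 0.0131
grasp_force: 78.5
```

Call:
carry_out(moves="0 0 1 0 0 0 5; 0 0 2 0 0 0 5; 0 0 3 0 0 0 5; 0 0 3 0 0 0 5")

```text
time: 12.2
ee_pos: [0.5732, 0.1081, 0.1299]
tcp_rot: [-179.9, -0.2, -174.0]
wrist_force: [0.5, 0.4, -2.0]
opening: 0.0127
grasp_force: 78.5
```

Call:
carry_out(moves="0 0 1 0 0 0 5; 0 0 2 0 0 0 5; 0 0 2 0 0 0 5")

```text
time: 12.5
ee_pos: [0.5733, 0.1081, 0.1283]
tcp_rot: [-179.9, -0.1, -174.0]
wrist_force: [-0.9, 0.5, -1.8]
opening: 0.0129
grasp_force: 78.6
```

Call:
carry_out(moves="0 0 1 0 0 0 5; 0 0 1 0 0 0 5")

```text
time: 12.7
ee_pos: [0.5733, 0.1081, 0.128]
tcp_rot: [-179.9, -0.1, -174.0]
wrist_force: [-3.4, -1.2, 5.7]
opening: 0.013
grasp_force: 79.7
```

Call:
carry_out(moves="0 0 0 0 0 0 18; 0 0 0 0 0 0 25; 0 0 0 0 0 0 40; 0 0 0 0 0 0 40; 0 0 0 0 0 0 40; 0 0 -5 0 0 0 40; 0 0 -15 0 0 0 40; 0 0 -30 0 0 0 40; 0 0 -55 0 0 0 40; 0 0 -80 0 0 0 40; 30 0 -100 0 0 0 40; 60 0 -110 0 0 0 40; 90 0 -110 0 0 0 40; 120 0 -110 0 0 0 40; 150 0 -110 0 0 0 40; 150 0 -110 0 0 0 40")

```text
time: 14.3
ee_pos: [0.4221, 0.0925, 0.24]
tcp_rot: [-179.9, -0.0, -174.0]
wrist_force: [1.1, 1.0, -0.1]
opening: 0.0397
grasp_force: 0.0
```

```bash
python3 - <<'E'
from h import *
a=snap('top','t3')['img'];b=snap('side','s3')['img']
B=cv2.resize(b[110:240,200:350],None,fx=5,fy=4.6,interpolation=cv2.INTER_CUBIC)
cv2.imwrite('pics/c3.png',B[:,:,::-1])
r=R.from_euler('z',6,degrees=True);s=load('s3')
H=np.array([.5733,.1081,.128])+r.apply([.004,0,0])
for l in ((-50,-55,-80),(50,-55,-80),(50,-55,5)):
    u,v=proj(s,H+r.apply(np.array(l)/1000)); print((u-200+.5)*5,(v-110+.5)*4.6)
E
```

```text
326.3769714336175 382.6925333969012
466.49386886723676 333.60473271645634
473.31887976100603 223.74024067798592
```

View pics/c3.png

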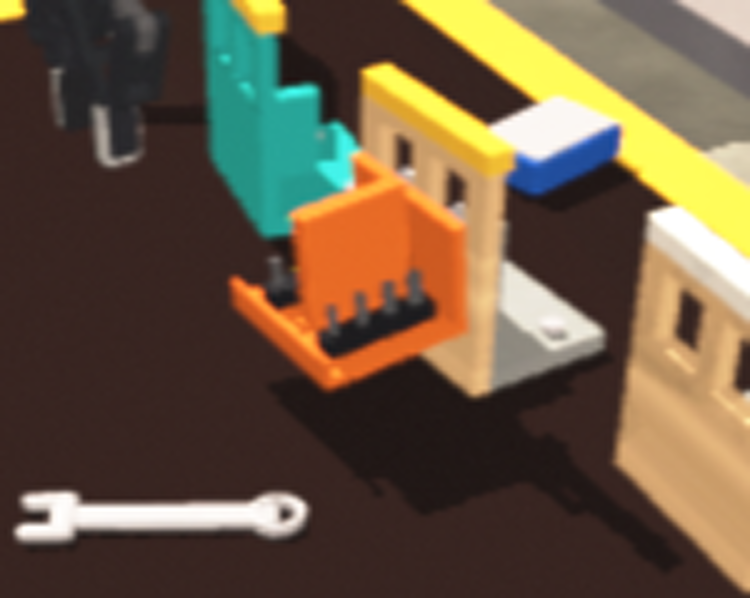

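The tray hangs free with both hooks through the slots. Its near-bottom corner is at (328,388) against a predicted (326,383), a slight lean, so it is home. The gripper is clear of it.

```bash
python3 -c "
from workcell import bot
print(bot.job_done())"
```

```text
the job is handed in; nothing more can be done
None
```

The leftmost orange tray now hangs on the yellow-capped plywood upright, both hooks down over the slots' lower edges and the gripper clear; the grey tray was not approached, and I handed the job in at about 14 s of the 45 s.

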